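# Clear the setting gauge and present the offset lever above its fixture

## Task

The setting gauge is still standing in the fixture: lift it out and hang it by its hole on the peg of the yellow gauge stand, and let go of it. Then pick up the cast offset lever by its balance point (the yellow stripe) and hold it level and still above the fixture, ready to be lowered: hub straight over the brass pin, eye over the rest, its underside about 5 cm above the top of the pin. Finish while still holding it there, touching nothing with it, and do not disturb the other things on the table.

Things in the scene. Friction and masses are not known exactly. Their poses are not given: they have to be found in the camera images.
- gauge_grip (a point): Setting gauge: centre of its red grip tongue. The gauge is an upright flat plate 10 thick (x), 133 high (z), about 180 g: aluminium body 70 wide (y) and 95 high, on top of it the red tongue 30 wide, 38 high. This point is 19 below the top edge, 114 above the bottom edge
- gauge: the setting gauge; origin at the middle of its bottom edge, x across the faces, z up. At first it stands upright, 26 deep, in a slot 11.5 wide between two green jaws of the fixture, its faces across the fixture's length; lifting it 30 straight up clears the jaws
- gauge_hole (a point): centre of the gauge's round through hole, 26 diameter, bored along the gauge's x; 38 below the centre of the red tongue, 76 above the gauge's bottom edge
- stand_peg (a point): point on the axis of the gauge stand's steel peg, midway along it, 167 above the iron plate. The peg is round, 10 thick, 80 long, sticks out along the stand's -x (roughly towards the robot) and rises 10 degrees (slope 0.17) towards its free tip. A gauge hanging at rest has its hole centre about 8 below the peg's axis. Axes: the stand's, z upright
- stand: yellow gauge stand, fixed on the iron plate to the left or right of the fixture; origin on the iron plate under the near face of the post, x away from the peg's tip. Post 20 wide (y), 16 deep (x), its top 166 above the iron plate (level with the peg's midpoint) and 40 from that midpoint; base 90 x 110 x 14
- lever_balance (a point): Cast offset lever: its balance point (centre of mass), centre of the straight blue arm within the 12 long yellow stripe painted round it. The arm is a bar 14 wide (y) and 22 high, its underside 11 above the iron plate while the lever lies there. This point is 22 above the lever's flat underside
- lever: the lever, lying flat on the iron plate, 550 g (may differ by a fifth); origin at its underside below the balance point; x from hub to eye, z up. A heavy steel hub, 49 diameter, 44 high, is at the -x end, a light steel eye, 26 diameter, 44 high, at the +x end
- lever_hub (a point): centre of the hub (on the axis of its vertical 19 bore, 22 above the lever's underside), 55 from the balance point towards the lever's -x
- lever_eye (a point): centre of the eye (22 above the lever's underside), 135 from the balance point towards the lever's +x, 190 from the hub centre
- fixture_pin (a point): top of the fixture's brass pin, 14 diameter, which will enter the hub's bore from below; the pin stands on a round aluminium collar of 42 diameter. This point is 68 above the iron plate; axes the fixture's: x from pin to rest, z up
- fixture_rest (a point): centre of the top of the fixture's aluminium rest block (26 x 36), which will carry the eye; 190 from the pin along the fixture's +x, 42 above the iron plate
- fixture: fixture, fixed on the iron plate: dark steel base 260 (x) x 90 (y) x 18, pin at -x, rest at +x, between them two green jaws 60 wide (y), tops 44 above the plate, the gauge's slot between them 20 to the +x side of the centre; origin under the base's centre. The iron plate's top is 30 above the blue table (z = 0.030)
- carton: Bystander, leave alone: closed cardboard carton 100 x 170 x 85, on the blue table to the right of the plate; origin under its centre
- pendant: Bystander, leave alone: grey robot teach pendant 150 x 230 x 35 lying on its back, screen and red stop knob up, on the blue table to the left; origin under its centre
- spray_can: Bystander, leave alone: upright spray can, 60 across and 160 high, orange label, on the blue table to the left; origin under its centre
- step_block: Bystander, leave alone: dark steel staircase-shaped clamping block 32 x 56 x 48 high, on the iron plate near its far edge; origin under its centre
- clamp_strap: Bystander, leave alone: dark steel bar 30 x 100 x 16 on the iron plate near its far edge; origin under its centre
- spanner: Bystander, leave alone: open-ended spanner lying on the blue table to the right of the plate
- screwdriver: Bystander, leave alone: screwdriver lying on the blue table to the left of the plate
Things that resemble listed ones, but are neither listed nor needed, are in the scene too. There is more than one size of the gauge; the job needs the middle-sized.

How it is judged:
On the way, in this order (a step that is already met when the one before it is completed fails the run):
1. the gauge hangs by its hole on the stand's peg, let go (x of gauge_hole in the frame of stand_peg between -0.04 and 0.03 m and y of gauge_hole in the frame of stand_peg between -0.012 and 0.012 m and z of gauge_hole in the frame of stand_peg between -0.022 and 0.006 m and angle between gauge_hole's own z axis and vertical below 0.25 rad and contact force between gauge and stand above 0.5 N and contact force between gauge and the fingers below 0.1 N and linear speed of gauge below 0.03 m/s), for 0.3 s.
2. the lever is lifted clear by its balance point (height (world z) of lever_balance above 0.09 m and contact force between lever and the fingers above 2 N and horizontal distance between the grasp point and lever_balance below 0.025 m), for 0.2 s.
At the end, for the whole second after the job is handed in: Gauge hangs still and upright by its hole on the peg, let go. Lever in the fingers only, gripped within 25 mm of its balance point, still, level within 0.12 rad; hub within 15 mm of the pin's axis, eye within 18 mm of the rest, underside 25 to 80 mm above the pin. Bystanders unmoved (25 mm) (all of step 1 and contact force between lever and the fingers above 2 N and contact force between lever and fixture below 0.1 N and contact force between lever and gauge below 0.1 N and contact force between lever and stand below 0.1 N and horizontal distance between the grasp point and lever_balance below 0.025 m and angle between lever_balance's own z axis and vertical below 0.12 rad and horizontal distance between lever_hub and fixture_pin below 0.015 m and horizontal distance between lever_eye and fixture_rest below 0.018 m and z of lever_hub in the frame of fixture_pin between 0.047 and 0.102 m and linear speed of lever below 0.02 m/s and angular speed of lever below 0.15 rad/s); the arm keeps its last pose, push and grip.
It fails at once if a bystander was moved by more than 25 mm (distance of any of carton, pendant, spray_can, step_block, clamp_strap, spanner, screwdriver from where it was at the start of the episode above 0.025 m).
It also fails if it takes over 61 s, if anything falls off the work surface, if the arm or the gripper's body presses on something with over 40 N, if the wrist force passes 120 N, or if a joint passes its speed limit or range.

## Robot

A 7-joint arm with a two-finger parallel gripper is mounted at the origin on the work surface. World frame = base frame: x ahead of the robot, y to its left, z up, the work surface at z = 0. Lengths are in m, angles in rad, forces in N, time in s.
With the tool pointing down it reaches from about 0.425 to 0.925 m from the base axis. Payload 6.8 kg.
Tool frame: the origin (TCP) lies midway between the tips of the shut fingers; the grasp point (between the pads) lies 19 mm behind it; z points along the fingers, y is the direction in which the jaws open and shut (so a half turn about z gives the same grasp; the last joint's range is limited). The gripper opens to 85 mm and grips with 20 to 120 N. Pads are 22 mm wide; open, the fingers measure 114 mm over their backs; the gripper's body (76 mm by 85 mm) begins 54 mm behind the grasp point. The pads swing forward as they close: fully open they stand 13 mm farther back than shut.
Start: joints at [-1.212, 0.477, 0.022, 1.555, -0.011, 1.109, -0.083], TCP at [0.304, 0.603, 0.231] pointing down, gripper open.
Joint ranges: [-2.96, 2.96], [-0.34, 2.1], [-1.41, 1.46], [0.24, 2.44], [-1.37, 4.51], [0.17, 1.92], [-2.96, 2.96]. Speed limits (rad/s): [2.39, 2.39, 3.14, 3.14, 3.14, 3.14, 3.14].

## Interface

Orientations are given as a unit quaternion [w, x, y, z].
In Python, from station import readout, eyes, ticket gives the robot as it stands. The module is installed in compiled form; this text tells all that it offers.
- The arm moves only by the shell command python3 -m crank 'ROWS' [FORCE]. ROWS is JSON, a list of rows, each an object of numbers: "jaw": the opening in per cent of the stroke, from 0 (shut) to 100 (fully open); "x", "y", "z": the shift along the tool's x, y, z in mm; "ax", "ay", "az": the turn, a rotation vector about the tool's x, y, z in degrees. In form: [{"jaw": .., "x": .., "y": .., "z": .., "ax": .., "ay": .., "az": ..}, ...]. A call has 1 to 12 rows; each row shifts and turns the commanded pose from where the row before left it, along the tool's axes as they then stand; what a row does not reach is not made up. A row lasts 1/8 s, in which the tool goes at most 62.5 mm and 10.7 degrees, less where a joint would pass 70% of its speed; a pose out of reach is approached as far as the arm can. A call with a gripper value outside its range is refused whole. The fingers move at their own pace and stop on an object; FORCE is the grip in N (left out, the last holds). Time passes only in rows, so rows that do not move let the fingers close. It gives the time, the measured TCP pose, the force and the opening at its end, in the units of the state.
- readout.get_obs(): the state, without advancing time (a new reading comes with each control period).
- eyes.read_camera(name): name is "scene" or "top" or "wrist"; returns (picture, depth): 420x560x3 uint8, red, green, blue; 420x560 float32, m along the optical axis (not along the pixel's ray), 0 where there is no reading.
- eyes.calibration(name): a dict with "fx", "fy", "cx", "cy" (pixels), "R" (3x3) and "t" (3): a world point X has camera coordinates R X + t. Camera axes: x right, y down, z forward; pixel columns grow to the right and rows downward; lengths in m; the calibration is good to about 2 mm. A picture is of the moment at which its call begins: read the wrist's pose just before it. calibration takes no time and is no camera call; for the wrist camera it gives the pose at the moment of the call.
- ticket.hand_in(): hands the job in, once; it reports no verdict.
The state is a dict: "t": time; "q": joint angles; "joint_vel": joint speeds; "joint_torque": joint torques, N m; "eef_pos": TCP position; "tool_rot": TCP orientation; "contact_force": force on the tool from outside, world axes, zero at the start; "torque": the same for the moment, N m; "gripper_width": opening from 0.0 (shut) to 1.0 (fully open).
Only numpy, scipy, OpenCV 4.12 (cv2) and the standard library are available. Lean on these libraries where they do the work, as an engineer would, in place of code of your own. Each camera call takes 0.05 s, during which the arm holds its last target. There are 200 camera calls.

## Working session

There is one attempt and no reset: what is moved stays moved. The work goes in short steps, Python scripts to look and compute and a shell command to move; the robot and the scene stay as the last step left them, time stands still between calls to the robot, and variables do not carry over. Pictures are saved under pics/ and viewed, about 8 in all and at most 12, crops included, and the job is handed in when it is done.

```bash
mkdir -p pics && cat > h.py <<'E'
import numpy as np, cv2
from station import readout, eyes
from scipy.spatial.transform import Rotation as Ro
def grab(n):
    c=eyes.calibration(n); im,d=eyes.read_camera(n)
    return im,d,c
def cloud(d,c):
    v,u=np.mgrid[:d.shape[0],:d.shape[1]]
    P=np.stack([(u-c['cx'])/c['fx']*d,(v-c['cy'])/c['fy']*d,d],-1)
    W=(P-np.array(c['t']))@np.array(c['R'])
    W[d<=0]=np.nan
    return W
def save(n,im): cv2.imwrite('pics/'+n+'.png',im[:,:,::-1])
E
python3 - <<'E'
from h import *
for n in ['scene','top']:
    im,d,c=grab(n); np.savez('/tmp/'+n,im=im,d=d,W=cloud(d,c)); save(n,im)
    print(n,c['fx'],np.round(c['R'],3).tolist(),np.round(c['t'],3))
print(readout.get_obs())
E
```

```text
scene 425.8341816304656 [[-0.793, 0.609, 0.01], [0.437, 0.58, -0.688], [-0.425, -0.541, -0.726]] [ 0.387 -0.13   1.67 ]
top 507.26502161903784 [[0.02, -1.0, 0.017], [-0.997, -0.021, -0.071], [0.072, -0.016, -0.997]] [-0.019  0.514  1.792]
{'t': 0.1, 'q': array([-1.21207654,  0.47773597,  0.02235046,  1.55629827, -0.01148295,
        1.10929917, -0.08309753]), 'joint_vel': array([-0.00148917, -0.0001089 , -0.0004955 , -0.00295903,  0.00060962,
       -0.00181125, -0.00119636]), 'joint_torque': array([ 5.63656053e-03, -5.97757387e+01,  1.61457270e+00, -2.81954134e+01,
        1.28987824e-02,  5.02089752e-03, -2.99480530e-05]), 'eef_pos': array([0.30357133, 0.60231739, 0.2304336 ]), 'tool_rot': array([-1.19724365e-04,  2.31284676e-01,  9.72885784e-01, -7.97269523e-04]), 'contact_force': array([-0.09420633,  0.44291546,  0.03598848]), 'torque': array([ 0.02552716, -0.00428274, -0.03777616]), 'gripper_width': 1.003640044793513}
```

View pics/scene.png

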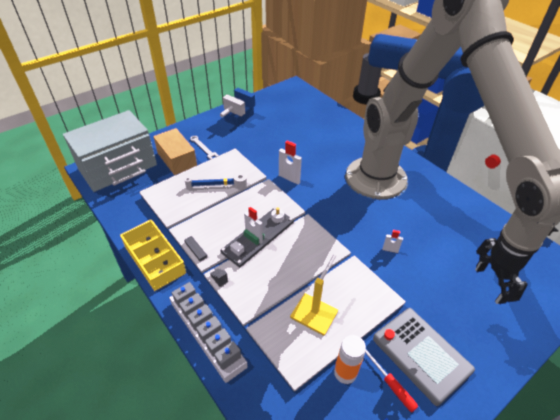

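View pics/top.png

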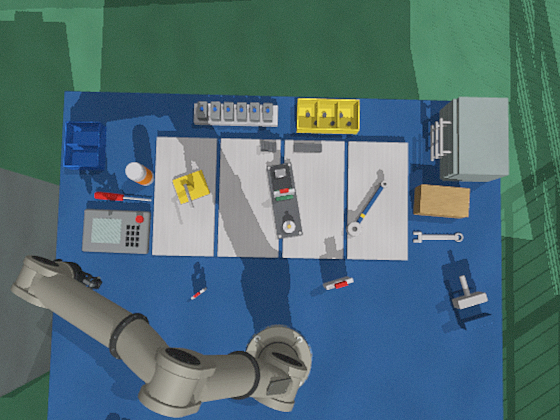

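The scene image shows three gauges: one in the fixture at (253,222), a larger one at (290,163) and a small one at (393,241). The one in the fixture is the middle-sized one. The stand is at (316,300) and the lever at (216,183). In the top view the fixture is at (285,195), the stand at (188,185) and the lever runs from its hub (354,229) to its eye (383,184). I'll confirm these in enlarged crops and take coarse measurements.

```bash
python3 - <<'E'
from h import *
A=np.load('/tmp/top.npz');B=np.load('/tmp/scene.npz')
def cr(im,u,v,w,h,s): return cv2.resize(im[v:v+h,u:u+w],None,fx=s,fy=s,interpolation=cv2.INTER_CUBIC)
m=np.hstack([cr(A['im'],160,130,250,120,1.6).copy()])
a=cr(B['im'],130,130,200,140,2);b=cr(B['im'],275,230,100,140,2)
t=np.hstack([a,b]); m=cv2.resize(A['im'][130:250,160:410],(600,288),interpolation=cv2.INTER_CUBIC)
save('crop1',np.vstack([t,m]))
def seg(X,lo,hi,zr,xy=None):
    hsv=cv2.cvtColor(X['im'],cv2.COLOR_RGB2HSV); k=cv2.inRange(hsv,lo,hi)>0
    W=X['W']; k&=(W[...,2]>zr[0])&(W[...,2]<zr[1])
    n,l,s,c=cv2.connectedComponentsWithStats(k.astype(np.uint8))
    for i in range(1,n):
        if s[i,4]>=4:
            P=W[l==i]; print(np.round(c[i]),s[i,4],'med',np.round(np.median(P,0),3),'min',np.round(P.min(0),3),'max',np.round(P.max(0),3))
for nm,X in (('top',A),('scene',B)):
    print(nm,'red');seg(X,(0,150,90),(8,255,255),(.04,.25)); print('yellow');seg(X,(22,150,90),(34,255,255),(.02,.3)); print('blue');seg(X,(105,120,30),(125,255,255),(.04,.09))
    print('green');seg(X,(45,80,30),(85,255,255),(.04,.1))
for u,v in((280,200),(300,200),(354,229),(383,184),(289,228),(281,171)): print(u,v,A['W'][v,u].round(3))
E
```

```text
top red
[284. 190.] 29 med [ 0.578 -0.008  0.182] min [ 0.572 -0.024  0.048] max [0.602 0.005 0.191]
[139. 219.] 40 med [0.481 0.492 0.05 ] min [0.471 0.482 0.04 ] max [0.492 0.506 0.058]
[341. 284.] 49 med [ 0.278 -0.198  0.174] min [ 0.267 -0.215  0.15 ] max [ 0.286 -0.179  0.183]
[196. 294.] 10 med [0.23  0.278 0.097] min [0.223 0.271 0.087] max [0.234 0.286 0.107]
yellow
[330. 115.] 679 med [ 0.873 -0.176  0.049] min [ 0.809 -0.269  0.02 ] max [ 0.923 -0.05   0.071]
[191. 186.] 702 med [0.598 0.31  0.044] min [0.541 0.255 0.023] max [0.662 0.382 0.207]
[362. 215.] 11 med [ 0.511 -0.284  0.064] min [ 0.504 -0.291  0.053] max [ 0.514 -0.279  0.073]
blue
[201. 108.] 8 med [0.869 0.284 0.086] min [0.862 0.281 0.077] max [0.876 0.288 0.089]
[267. 110.] 4 med [0.867 0.055 0.087] min [0.861 0.055 0.084] max [0.871 0.058 0.09 ]
[ 82. 144.] 610 med [0.736 0.7   0.06 ] min [0.656 0.636 0.04 ] max [0.818 0.761 0.08 ]
[372. 200.] 109 med [ 0.564 -0.32   0.063] min [ 0.518 -0.355  0.055] max [ 0.614 -0.287  0.073]
[359. 219.] 19 med [ 0.496 -0.275  0.063] min [ 0.486 -0.284  0.055] max [ 0.50
[... 2395 characters left out ...]
] 12 med [0.868 0.149 0.087] min [0.866 0.134 0.081] max [0.876 0.152 0.09 ]
[208. 325.] 7 med [0.872 0.195 0.087] min [0.866 0.193 0.085] max [0.877 0.199 0.09 ]
[217. 338.] 8 med [0.873 0.241 0.087] min [0.866 0.238 0.084] max [0.877 0.245 0.089]
[228. 351.] 14 med [0.87  0.288 0.085] min [0.863 0.282 0.079] max [0.876 0.291 0.09 ]
[386. 419.] 6 med [0.663 0.641 0.069] min [0.661 0.639 0.066] max [0.668 0.643 0.072]
green
[251. 237.] 94 med [ 0.597 -0.002  0.068] min [ 0.586 -0.031  0.047] max [0.605 0.026 0.079]
280 200 [0.558 0.003 0.053]
300 200 [ 0.562 -0.068  0.029]
354 229 [ 0.463 -0.261  0.034]
383 184 [ 0.626 -0.365  0.027]
289 228 [ 0.458 -0.029  0.102]
281 171 [0.657 0.002 0.075]
```

View pics/crop1.png

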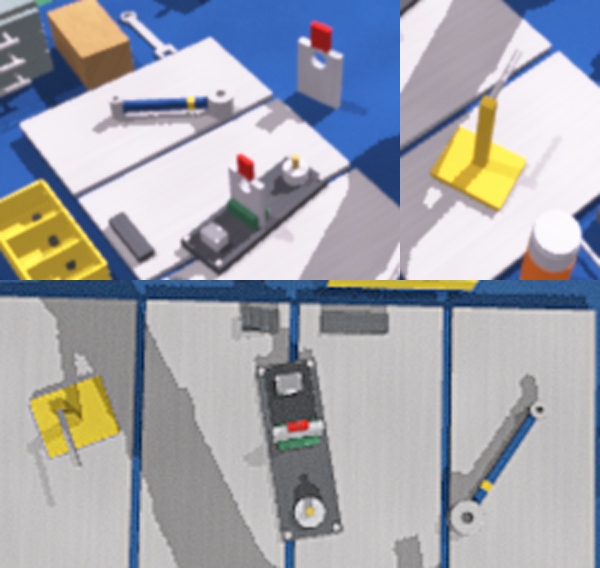

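The gauge standing in the fixture slot (crop (245,185)) is the middle-sized one with the red tongue. The bigger one (320,60) and the small one stand loose on the table. The lever's yellow stripe is at (486,487) in the lower crop. Next I'll find where the wrist camera sits relative to the tool and plan a look at the stand and fixture.

```bash
python3 - <<'E'
from h import *
o=readout.get_obs();q=o['tool_rot'];R=Ro.from_quat(np.r_[q[1:],q[0]]).as_matrix()
c=eyes.calibration('wrist');Rc=np.array(c['R']);cp=-Rc.T@np.array(c['t'])
print('cam in tool',R.T@(cp-o['eef_pos']),'cam z in tool',R.T@Rc[2],'cam x',R.T@Rc[0],c['fx'])
print(R.round(3))
# shifts: raise to z .40 over (0.48,0.20)
print(R.T@(np.array([.48,.2,.42])-o['eef_pos'])*1000)
E
```

```text
cam in tool [ 0.07030147 -0.00106314 -0.14279639] cam z in tool [-2.84689345e-01 -7.09038122e-04  9.58619567e-01] cam x [2.47545024e-04 9.99999639e-01 8.13160218e-04] 372.84954096482056
[[-0.893  0.45  -0.001]
 [ 0.45   0.893 -0.001]
 [-0.    -0.002 -1.   ]]
[-338.63298154 -280.18178832 -189.07048432]
```

```bash
python3 -m crank '[{"z":-60},{"z":-60},{"z":-60},{"x":-40,"y":-35},{"x":-40,"y":-35},{"x":-40,"y":-35},{"x":-40,"y":-35},{"x":-40,"y":-35},{"x":-40,"y":-35},{"x":-40,"y":-35},{"x":-40,"y":-35},{}]' && python3 - <<'E'
from h import *
o=readout.get_obs();print(o['eef_pos'],o['tool_rot'])
im,d,c=grab('wrist'); np.savez('/tmp/w1',im=im,d=d,W=cloud(d,c),**{k:np.array(v) for k,v in c.items()});save('w1',im)
E
```

```text
schema error: expected keys jaw, x, y, z, ax, ay, az
```

Every row needs all seven keys.

```bash
python3 -m crank '[{"jaw":100,"x":0,"y":0,"z":-60,"ax":0,"ay":0,"az":0},{"jaw":100,"x":0,"y":0,"z":-60,"ax":0,"ay":0,"az":0},{"jaw":100,"x":0,"y":0,"z":-60,"ax":0,"ay":0,"az":0},{"jaw":100,"x":-40,"y":-35,"z":0,"ax":0,"ay":0,"az":0},{"jaw":100,"x":-40,"y":-35,"z":0,"ax":0,"ay":0,"az":0},{"jaw":100,"x":-40,"y":-35,"z":0,"ax":0,"ay":0,"az":0},{"jaw":100,"x":-40,"y":-35,"z":0,"ax":0,"ay":0,"az":0},{"jaw":100,"x":-40,"y":-35,"z":0,"ax":0,"ay":0,"az":0},{"jaw":100,"x":-40,"y":-35,"z":0,"ax":0,"ay":0,"az":0},{"jaw":100,"x":-40,"y":-35,"z":0,"ax":0,"ay":0,"az":0},{"jaw":100,"x":-40,"y":-35,"z":0,"ax":0,"ay":0,"az":0},{"jaw":100,"x":0,"y":0,"z":0,"ax":0,"ay":0,"az":0}]' && python3 - <<'E'
from h import *
o=readout.get_obs();print(o['eef_pos'],o['tool_rot'])
im,d,c=grab('wrist'); np.savez('/tmp/w1',im=im,d=d,W=cloud(d,c),**{k:np.array(v) for k,v in c.items()});save('w1',im)
E
```

```text
t: 1.6
eef_pos: [0.4651, 0.2038, 0.4114]
tool_rot: [0.0, 0.235, 0.972, -0.0]
contact_force: [-0.3, 0.5, 0.5]
gripper_width: 1.0
[0.46508564 0.20375185 0.41140268] [ 3.20533472e-04  2.35454012e-01  9.71885359e-01 -3.92358804e-04]
```

View pics/w1.png

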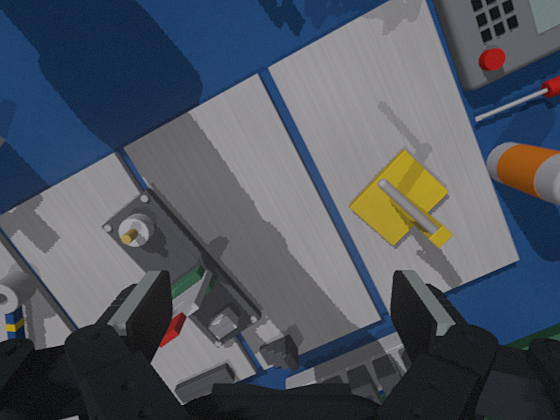

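The wrist view shows the stand at (400,210) with the peg tip at (383,183) and the post top at (440,237). It also shows the pin (128,238), the rest (223,322), the red tongue (171,330) and the lever stripe (14,326). I'll fit the stand from this view.

```bash
cat >> h.py <<'E'
def ray(c,u,v,z):
    R=np.array(c['R']);t=np.array(c['t']);C=-R.T@t
    D=R.T@np.array([(u-c['cx'])/c['fx'],(v-c['cy'])/c['fy'],1]); return C+D*(z-C[2])/D[2]
def pix(c,X):
    p=np.array(c['R'])@np.asarray(X)+np.array(c['t']); return np.array([c['fx']*p[0]/p[2]+c['cx'],c['fy']*p[1]/p[2]+c['cy']])
def mask(im,lo,hi): return cv2.inRange(cv2.cvtColor(im,cv2.COLOR_RGB2HSV),lo,hi)>0
E
python3 - <<'E'
from h import *
A=np.load('/tmp/w1.npz');W=A['W'];im=A['im'];c=A
box=np.zeros(im.shape[:2],bool);box[130:270,330:465]=1
y=mask(im,(20,130,60),(36,255,255))&box
base=y&(abs(W[...,2]-.044)<.006)
P=W[base];r=cv2.minAreaRect(P[:,:2].astype(np.float32));print('base z',np.median(P[:,2]),r)
post=y&(W[...,2]>.17);P=W[post];print('post',len(P),P.mean(0),P.min(0),P.max(0))
if len(P)>10: print(cv2.minAreaRect(P[:,:2].astype(np.float32)))
pg=box&~y&(W[...,2]>.15);P=W[pg];P=P[np.isfinite(P).all(1)]
m=np.median(P,0);U,S,V=np.linalg.svd(P-m,full_matrices=False)
d=V[0]*np.sign(-V[0][0]);s=(P-m)@d;print('peg',len(P),m,d,s.min(),s.max(),'yaw(+x)',np.degrees(np.arctan2(-d[1],-d[0])))
v,u=np.nonzero(pg);print('px',u.min(),u.max(),v.min(),v.max())
# image-line fit of the peg
(vx,vy,x0,y0)=cv2.fitLine(np.stack([u,v],1).astype(np.float32),cv2.DIST_HUBER,0,.01,.01).ravel();print('line',vx,vy,x0,y0)
s=(u-x0)*vx+(v-y0)*vy;print(s.min(),s.max())
for k in (s.min(),s.max()): print(np.round([x0+vx*k,y0+vy*k],1))
print('pin',ray(c,128,238,.098),W[238,128],'rest',ray(c,223,320,.072),W[320,223])
print('stripe',ray(c,14,326,.063))
E
```

```text
base z 0.04408211316847621 ((0.6029385328292847, 0.31795570254325867), (0.09051061421632767, 0.10801107436418533), 21.59589958190918)
post 408 [0.58877854 0.31133881 0.19453572] [0.51447277 0.2787794  0.17007128] [0.6096958  0.32745059 0.20714462]
((0.5598196983337402, 0.30223071575164795), (0.09995412081480026, 0.018355593085289), 19.565040588378906)
peg 798 [0.55670676 0.29933444 0.2015111 ] [-0.90429011 -0.33208943  0.26828344] -0.05311345788911158 0.04650231472992233 yaw(+x) 20.16513927334137
px 377 451 180 248
line 0.7263597 0.68731475 407.37128 207.42047
-39.49329209874122 51.333279008169484
[378.7 180.3]
[444.7 242.7]
pin [ 0.46844869 -0.02503422  0.098     ] [ 0.46857727 -0.0255384   0.09711596] rest [0.64540128 0.01245094 0.072     ] [0.64489914 0.01291049 0.07299512]
stripe [ 0.51386811 -0.27965717  0.063     ]
```

```bash
python3 - <<'E'
from h import *
A=np.load('/tmp/w1.npz');W=A['W'];im=A['im'];c=A
box=np.zeros(im.shape[:2],bool);box[130:270,330:465]=1
y=mask(im,(20,110,50),(36,255,255))&box
v,u=np.nonzero(box&(W[...,2]>.17)&~y)
s=(u-407.4)*.7264+(v-207.4)*.6873; k=(s>-28)&(s<20)
vx,vy,x0,y0=cv2.fitLine(np.stack([u[k],v[k]],1).astype(np.float32),cv2.DIST_L2,0,.01,.01).ravel()
R=np.array(c['R']);C=-R.T@np.array(c['t'])
f=lambda s:R.T@np.array([(x0+vx*s-c['cx'])/c['fx'],(y0+vy*s-c['cy'])/c['fy'],1])
n=np.cross(f(-25),f(20));n/=np.linalg.norm(n)
from scipy.optimize import brentq
g=lambda a:n@[-np.cos(a),-np.sin(a),.1763]
a=brentq(g,0,.8);print('yaw from line',np.degrees(a))
# width profile ends
t=(s);print('ends',np.percentile(t,[0,1,3,97,99,100]))
pt=y&(abs(W[...,2]-.196)<.006);n_,l,st,ce=cv2.connectedComponentsWithStats(pt.astype(np.uint8));print(st,ce)
for i in range(1,n_):
    if st[i,4]>30: P=W[l==i];print(P.mean(0),ray(c,*ce[i],.196),cv2.minAreaRect(P[:,:2].astype(np.float32)))
# tip at silhouette end, axis z .204 ; visible line points at z
for (uu,vv) in ((x0+vx*-33,y0+vy*-33),): print('tip~',uu,vv,ray(c,uu,vv,.204))
z=.197
# intersection of plane with z=.197: y offset for given x
for X in (.54,.55,.56): print(X,C[1]-(n[0]*(X-C[0])+n[2]*(z-C[2]))/n[1])
cv2.imwrite('pics/st.png',cv2.resize(im[150:270,340:470],None,fx=5,fy=5)[:,:,::-1])
E
```

```text
yaw from line 21.401893385573818
ends [-39.50088  -38.030876 -35.973668  37.021908  46.985204  51.32782 ]
[[     0      0    560    420 234877]
 [   390    199      1      1      1]
 [   397    205      5      5      6]
 [   404    211     48     37    316]] [[279.28504281 209.46632919]
 [390.         199.        ]
 [399.33333333 207.16666667]
 [436.64873418 234.60443038]]
[0.59574311 0.31428751 0.19593378] [0.59564367 0.31425566 0.196     ] ((0.5797404646873474, 0.30930083990097046), (0.057677797973155975, 0.01837386004626751), 19.565040588378906)
tip~ 380.51508 182.22595 [0.51605888 0.28343438 0.204     ]
0.54 0.2928451820120894
0.55 0.2967434409711944
0.56 0.30064169993029943
```

View pics/st.png

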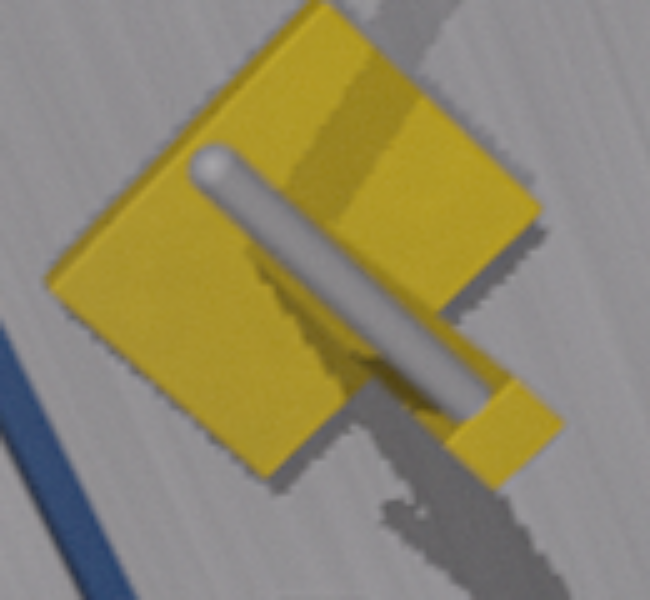

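Stand fit: peg midpoint ≈ (0.555, 0.2985, 0.197), and the yaw is 21.4° from the line and 21.6° from the base. The crop confirms the peg tip (207,160), the post top (503,432) and that the peg points toward the robot. Next I'll move to view the fixture from above.

```bash
python3 -m crank '[{"jaw":100,"x":-37,"y":-38,"z":0,"ax":0,"ay":0,"az":0},{"jaw":100,"x":-37,"y":-38,"z":0,"ax":0,"ay":0,"az":0},{"jaw":100,"x":-37,"y":-38,"z":0,"ax":0,"ay":0,"az":0},{"jaw":100,"x":-37,"y":-38,"z":0,"ax":0,"ay":0,"az":0},{"jaw":100,"x":-37,"y":-38,"z":0,"ax":0,"ay":0,"az":0},{"jaw":100,"x":-37,"y":-38,"z":0,"ax":0,"ay":0,"az":0},{"jaw":100,"x":0,"y":0,"z":0,"ax":0,"ay":0,"az":10.2},{"jaw":100,"x":0,"y":0,"z":0,"ax":0,"ay":0,"az":10.2},{"jaw":100,"x":0,"y":0,"z":0,"ax":0,"ay":0,"az":10.2},{"jaw":100,"x":0,"y":0,"z":0,"ax":0,"ay":0,"az":10.2},{"jaw":100,"x":0,"y":0,"z":0,"ax":0,"ay":0,"az":10.2},{"jaw":100,"x":0,"y":0,"z":0,"ax":0,"ay":0,"az":0}]' && python3 - <<'E'
from h import *
im,d,c=grab('wrist'); np.savez('/tmp/w2',im=im,d=d,W=cloud(d,c),**{k:np.array(v) for k,v in c.items()});save('w2',im)
E
```

```text
t: 3.15
eef_pos: [0.5594, -0.0929, 0.4108]
tool_rot: [-0.0, 0.626, 0.78, -0.0]
contact_force: [0.8, 0.9, 0.2]
gripper_width: 0.997
```

View pics/w2.png

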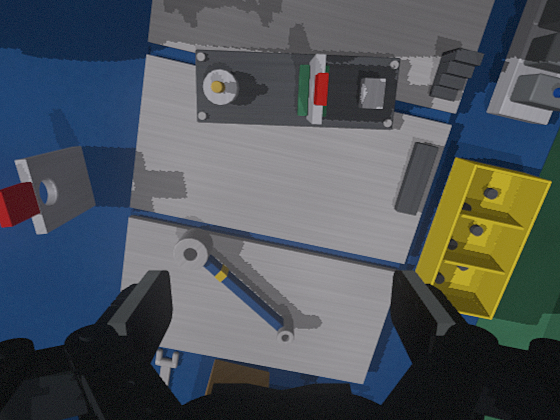

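This view shows everything: pin (217,86), rest (373,92), tongue (321,88), lever hub (190,253), stripe (221,273) and eye (285,337). I'll measure each one.

```bash
python3 - <<'E'
from h import *
A=np.load('/tmp/w2.npz');W=A['W'];im=A['im'];c=A
def comp(m,box,z):
    k=np.zeros_like(m);k[box[1]:box[3],box[0]:box[2]]=m[box[1]:box[3],box[0]:box[2]]
    n,l,s,ce=cv2.connectedComponentsWithStats(k.astype(np.uint8)); i=1+np.argmax(s[1:,4]); P=W[l==i];P=P[np.isfinite(P).all(1)]
    return s[i],ce[i],ray(c,*ce[i],z),P
ang=lambda d:np.degrees(np.arctan2(d[1],d[0]))
red=mask(im,(0,150,60),(8,255,255))|mask(im,(172,150,60),(180,255,255))
s,ce,p,P=comp(red&(W[...,2]>.17),(290,50,350,130),.181);print('red top',s,ce,p,P.mean(0),P.min(0),P.max(0),cv2.minAreaRect(P[:,:2].astype(np.float32)))
brass=mask(im,(15,110,60),(32,255,255))
s,ce,p,P=comp(brass&(W[...,2]>.09),(200,70,235,105),.098);pin=p;print('pin',s,ce,p,P.mean(0))
z=W[...,2]
s,ce,p,P=comp((abs(z-.072)<.005),(350,60,395,120),.072);rest=p;print('rest',s,ce,p,P.mean(0),cv2.minAreaRect(P[:,:2].astype(np.float32)))
print('pin-rest',np.linalg.norm((rest-pin)[:2]),ang(rest-pin))
s,ce,p,P=comp((abs(z-.048)<.006),(180,40,415,140),.048);r=cv2.minAreaRect(P[:,:2].astype(np.float32));print('base',r)
hi=(z>.066)&(z<.085)
s,ce,hub,P=comp(hi,(160,225,225,285),.074);print('hub',s,ce,hub,P[:,2].mean())
cc,rad=cv2.minEnclosingCircle(P[:,:2].astype(np.float32));print('  circ',cc,rad)
s,ce,eye,P=comp(hi,(265,320,305,355),.074);print('eye',s,ce,eye,P.mean(0))
s,ce,st,P=comp(brass&(z>.05),(205,255,240,290),.063);print('stripe',s,ce,st,P.mean(0))
d=eye-hub;L=np.linalg.norm(d[:2]);print('L',L,ang(d),'bal from hub/eye',hub[:2]+d[:2]*55/190,eye[:2]-d[:2]/L*.135)
o=readout.get_obs();print(o['eef_pos'],o['q'][6])
E
```

```text
red top [315  73  14  33 367] [321.29700272  88.72479564] [ 0.58085758 -0.00908628  0.181     ] [ 0.58088244 -0.00913674  0.18077779] [ 0.57396704 -0.02399519  0.17007447] [0.5882719  0.00577547 0.18350302] ((0.5812897086143494, -0.009270540438592434), (0.010070210322737694, 0.029157940298318863), 10.066346168518066)
pin [211  81  12  11 105] [216.76190476  86.18095238] [ 0.46939429 -0.02930813  0.098     ] [ 0.46936089 -0.02931449  0.09775627]
rest [361  78  24  31 656] [372.55182927  93.23018293] [0.65433064 0.00387698 0.072     ] [0.65431537 0.00380381 0.07211466] ((0.6547353863716125, 0.003966623917222023), (0.026429541409015656, 0.03568818047642708), 11.762454986572266)
pin-rest 0.18789013599235121 10.17293181707016
base ((0.5612536072731018, -0.013063371181488037), (0.26036620140075684, 0.09014439582824707), 10.254876136779785)
hub [173 236  36  34 837] [190.11589008 252.7037037 ] [ 0.46634644 -0.25542562  0.074     ] 0.07378886791445861
  circ (0.4657638669013977, -0.2569396495819092) 0.02460811659693718
eye [277 327  17  18 219] [284.76255708 336.00913242] [ 0.62462125 -0.35838782  0.074     ] [ 0.6248104  -0.35919135  0.07287037]
stripe [215 268  12  14  95] [221.21052632 274.61052632] [ 0.51371096 -0.28504537  0.063     ] [ 0.51362382 -0.28582384  0.0615045 ]
L 0.18881771435387984 -33.04513130463821 bal from hub/eye [ 0.51216284 -0.28523046] [ 0.51145867 -0.28477239]
[ 0.55941119 -0.09324214  0.4108797 ] 0.40221379373117183
```

The measurements agree with each other. The pin-rest distance is 188 mm (190 expected), the fixture yaw is 10.2°, and the tongue is within 1 mm of the slot position predicted from the base. The lever balance point is ≈ (0.5125, -0.285) at yaw -33°. Next I'll go above the tongue.

```bash
python3 -m crank '[{"jaw":100,"x":0,"y":0,"z":0,"ax":0,"ay":0,"az":2.3},{"jaw":100,"x":39.5,"y":18,"z":0,"ax":0,"ay":0,"az":0},{"jaw":100,"x":39.5,"y":18,"z":0,"ax":0,"ay":0,"az":0},{"jaw":100,"x":0,"y":0,"z":58,"ax":0,"ay":0,"az":0},{"jaw":100,"x":0,"y":0,"z":58,"ax":0,"ay":0,"az":0},{"jaw":100,"x":0,"y":0,"z":50,"ax":0,"ay":0,"az":0},{"jaw":100,"x":0,"y":0,"z":0,"ax":0,"ay":0,"az":0},{"jaw":100,"x":0,"y":0,"z":0,"ax":0,"ay":0,"az":0}]' && cat >> h.py <<'E'
def rel(target,head):
    "remaining shift in tool axes (mm) and az (deg) to target TCP / tool-y heading (deg)"
    o=readout.get_obs();q=o['tool_rot'];R=Ro.from_quat(np.r_[q[1:],q[0]]).as_matrix()
    h=np.degrees(np.arctan2(R[1,1],R[0,1]));print('pos',o['eef_pos'].round(4),'head',h.round(2),'shift',(R.T@(np.array(target)-o['eef_pos'])*1000).round(1),'az',(h-head).round(2),'tilt',np.degrees(np.arccos(-R[2,2])).round(2),'q',o['q'].round(2),'w',round(o['gripper_width'],3),'F',o['contact_force'].round(1))
E
python3 -c "
from h import *
rel([.581,-.0092,.151],10.2)"
```

```text
t: 4.2
eef_pos: [0.5822, -0.0107, 0.2472]
tool_rot: [0.001, 0.643, 0.766, 0.001]
contact_force: [0.7, -0.5, 1.0]
gripper_width: 0.999
pos [ 0.5822 -0.0107  0.2472] head 10.04 shift [ 1.7 -1.2 96.2] az -0.16 tilt 0.14 q [-0.54  0.34  0.58  1.8  -0.21  1.06  0.29] w 0.999 F [ 0.7 -0.5  1. ]
```

```bash
python3 -m crank '[{"jaw":100,"x":1.7,"y":-1.2,"z":40,"ax":0,"ay":0,"az":0},{"jaw":100,"x":0,"y":0,"z":36,"ax":0,"ay":0,"az":0},{"jaw":100,"x":0,"y":0,"z":20,"ax":0,"ay":0,"az":0},{"jaw":30,"x":0,"y":0,"z":0,"ax":0,"ay":0,"az":0},{"jaw":30,"x":0,"y":0,"z":0,"ax":0,"ay":0,"az":0},{"jaw":30,"x":0,"y":0,"z":0,"ax":0,"ay":0,"az":0},{"jaw":30,"x":0,"y":0,"z":0,"ax":0,"ay":0,"az":0},{"jaw":30,"x":0,"y":0,"z":0,"ax":0,"ay":0,"az":0}]' 40 && python3 -c "
from h import *
rel([.581,-.0092,.151],10.2)
im,d,c=grab('wrist');save('w3',im)"
```

```text
t: 5.2
eef_pos: [0.5797, -0.0092, 0.1497]
tool_rot: [0.0, 0.643, 0.766, 0.0]
contact_force: [-0.4, 0.2, 0.0]
gripper_width: 0.3
pos [ 0.5797 -0.0092  0.1497] head 9.96 shift [-0.2  1.3 -1.3] az -0.24 tilt 0.03 q [-0.5   0.45  0.53  1.89 -0.3   0.87  0.36] w 0.3 F [-0.4  0.2  0. ]
```

View pics/w3.png

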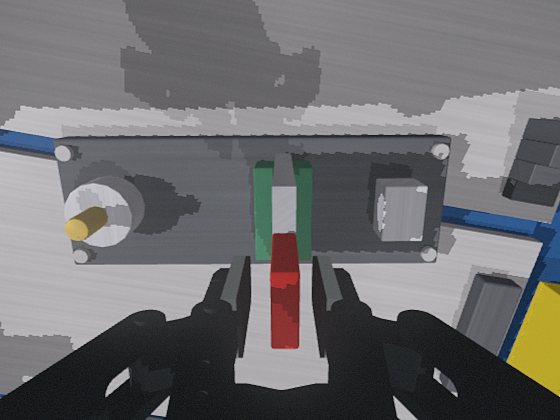

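The red tongue at (285,290) sits centred between the pads at (237,300) and (330,300). I'll close and lift.

```bash
python3 -m crank '[{"jaw":0,"x":0,"y":1,"z":0,"ax":0,"ay":0,"az":0},{"jaw":0,"x":0,"y":0,"z":0,"ax":0,"ay":0,"az":0},{"jaw":0,"x":0,"y":0,"z":0,"ax":0,"ay":0,"az":0},{"jaw":0,"x":0,"y":0,"z":0,"ax":0,"ay":0,"az":0},{"jaw":0,"x":0,"y":0,"z":-5,"ax":0,"ay":0,"az":0},{"jaw":0,"x":0,"y":0,"z":-15,"ax":0,"ay":0,"az":0},{"jaw":0,"x":0,"y":0,"z":-20,"ax":0,"ay":0,"az":0},{"jaw":0,"x":0,"y":0,"z":-40,"ax":0,"ay":0,"az":0},{"jaw":0,"x":0,"y":0,"z":-40,"ax":0,"ay":0,"az":0},{"jaw":0,"x":0,"y":0,"z":0,"ax":0,"ay":0,"az":0}]' 60 && python3 - <<'E'
from h import *
# hanging goals: hole at peg-frame x=-0.1 (approach) and -0.012; tcp 27-28 above hole
m=np.array([.555,.2985,.197]);a=np.radians(21.5);ex=np.array([np.cos(a),np.sin(a),0])
for s in (-.10,-.012):
    p=m+ex*s; p[2]+=-.176*max(s,-.04)+.027; rel(p,21.5)
E
```

```text
t: 6.5
eef_pos: [0.582, -0.0097, 0.2733]
tool_rot: [0.002, 0.643, 0.766, 0.002]
contact_force: [0.6, -0.2, -2.2]
gripper_width: 0.104
pos [ 0.582  -0.0097  0.2733] head 9.92 shift [288.1 -71.7  41.8] az -11.58 tilt 0.34 q [-0.56  0.31  0.6   1.77 -0.2   1.11  0.27] w 0.104 F [ 0.6 -0.2 -2.2]
pos [ 0.582  -0.0097  0.2733] head 9.92 shift [305.8  14.5  47.3] az -11.58 tilt 0.34 q [-0.56  0.31  0.6   1.77 -0.2   1.11  0.27] w 0.104 F [ 0.6 -0.2 -2.2]
```

```bash
python3 -m crank '[{"jaw":0,"x":30,"y":-12,"z":0,"ax":0,"ay":0,"az":0},{"jaw":0,"x":48,"y":-12,"z":0,"ax":0,"ay":0,"az":0},{"jaw":0,"x":50,"y":-12,"z":0,"ax":0,"ay":0,"az":0},{"jaw":0,"x":50,"y":-12,"z":0,"ax":0,"ay":0,"az":0},{"jaw":0,"x":50,"y":-12,"z":0,"ax":0,"ay":0,"az":0},{"jaw":0,"x":40,"y":-12,"z":0,"ax":0,"ay":0,"az":0},{"jaw":0,"x":20,"y":0,"z":0,"ax":0,"ay":0,"az":-5.8},{"jaw":0,"x":0,"y":0,"z":0,"ax":0,"ay":0,"az":-5.8},{"jaw":0,"x":0,"y":0,"z":20,"ax":0,"ay":0,"az":0},{"jaw":0,"x":0,"y":0,"z":15,"ax":0,"ay":0,"az":0},{"jaw":0,"x":0,"y":0,"z":0,"ax":0,"ay":0,"az":0},{"jaw":0,"x":0,"y":0,"z":0,"ax":0,"ay":0,"az":0}]' && python3 - <<'E'
from h import *
m=np.array([.555,.2985,.197]);a=np.radians(21.5);ex=np.array([np.cos(a),np.sin(a),0])
for s in (-.10,-.012):
    p=m+ex*s; p[2]+=-.176*max(s,-.04)+.027; rel(p,21.5)
im,d,c=grab('wrist');np.savez('/tmp/w4',im=im,d=d,W=cloud(d,c),**{k:np.array(v) for k,v in c.items()})
im2,d2,c2=grab('scene');np.savez('/tmp/s4',im=im2,d=d2,W=cloud(d2,c2),**{k:np.array(v) for k,v in c2.items()})
save('w4',np.hstack([cv2.resize(im,(440,330)),cv2.resize(im2[220:340,260:380],(330,330),interpolation=cv2.INTER_CUBIC)]))
E
```

```text
t: 8.0
eef_pos: [0.4599, 0.2621, 0.2346]
tool_rot: [0.0, 0.563, 0.827, 0.0]
contact_force: [-0.3, -0.2, -1.6]
gripper_width: 0.109
pos [0.4599 0.2621 0.2346] head 21.54 shift [-0.9  1.8  3.5] az 0.04 tilt 0.01 q [-0.99  0.24  0.42  1.92 -0.12  1.   -0.14] w 0.109 F [-0.3 -0.2 -1.6]
pos [0.4599 0.2621 0.2346] head 21.54 shift [-1.  89.8  8.5] az 0.04 tilt 0.01 q [-0.99  0.24  0.42  1.92 -0.12  1.   -0.14] w 0.109 F [-0.3 -0.2 -1.6]
```

View pics/w4.png

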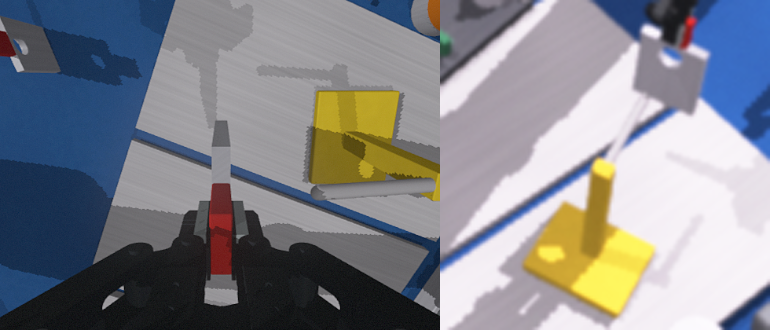

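The left half shows the gauge upright in the jaws with its tongue at (222,225) and the peg tip at (312,190). The right half shows the hole (672,62) roughly in line with the peg. I'll check the peg line and the gauge's lateral offset in this closer view.

```bash
python3 - <<'E'
from h import *
A=np.load('/tmp/w4.npz');W=A['W'];im=A['im'];c=A
z=W[...,2];hsv=cv2.cvtColor(im,cv2.COLOR_RGB2HSV)
box=np.zeros(z.shape,bool);box[215:265,385:555]=1
k=box&(z>.17)&(z<.23)&(hsv[...,1]<90);v,u=np.nonzero(k);print(len(u),u.min(),u.max())
kk=(u>u.min()+12)&(u<525)
# robust centre line: mean row per column
cols=np.unique(u[kk]);cy=[ (v[u==x].min()+v[u==x].max())/2 for x in cols]
p=np.polyfit(cols,cy,1);res=np.polyval(p,cols)-cy;p=np.polyfit(cols[abs(res)<1.5],np.array(cy)[abs(res)<1.5],1)
R=np.array(c['R']);C=-R.T@np.array(c['t'])
f=lambda x:R.T@np.array([(x-c['cx'])/c['fx'],(np.polyval(p,x)-c['cy'])/c['fy'],1])
n=np.cross(f(400),f(520));n/=np.linalg.norm(n)
from scipy.optimize import brentq
try:
    a=brentq(lambda a:n@[-np.cos(a),-np.sin(a),.1763],0,.8);print('yaw',np.degrees(a))
except Exception as e: print(e)
P=W[k];P=P[(P[:,0]<.59)];print('peg pts',np.median(P,0));
for X in np.arange(.525,.575,.01):
    q=P[abs(P[:,0]-X)<.004]; 
    if len(q): print(X,len(q),np.median(q,0).round(4),'top z',np.percentile(q[:,2],90).round(4),'model y',(.2985+.394*(X-.555)).round(4),'model axis z',(.197-.176*(X-.555)/.93).round(4))
tip=[u.min(),np.polyval(p,u.min()+2)];print('tip',tip,ray(c,*tip,.204))
red=(mask(im,(0,150,40),(8,255,255))|mask(im,(172,150,40),(180,255,255)));red[:,:230]=0;red[:,330:]=0
P=W[red];P=P[np.isfinite(P).all(1)];print('red z',np.percentile(P[:,2],[5,50,95,99]))
T=P[P[:,2]>np.percentile(P[:,2],95)-.006]
o=readout.get_obs();q=o['tool_rot'];Rt=Ro.from_quat(np.r_[q[1:],q[0]]).as_matrix();L=(P-o['eef_pos'])@Rt*1000
print('red in tool',np.percentile(L,[1,99],0).round(1))
E
```

```text
3047 395 554
yaw 21.45137368915536
peg pts [0.5492802  0.29803431 0.2022056 ]
0.525 336 [0.5251 0.2889 0.2071] top z 0.2085 model y 0.2867 model axis z 0.2027
0.535 323 [0.5349 0.2927 0.2052] top z 0.2067 model y 0.2906 model axis z 0.2008
0.545 312 [0.5449 0.2968 0.2034] top z 0.205 model y 0.2946 model axis z 0.1989
0.555 296 [0.5549 0.3006 0.2017] top z 0.2031 model y 0.2985 model axis z 0.197
0.5650000000000001 292 [0.5647 0.3046 0.1999] top z 0.2012 model y 0.3024 model axis z 0.1951
tip [np.int64(395), np.float64(245.57970672421283)] [0.51407012 0.28185628 0.204     ]
red z [0.25346852 0.26623744 0.26729166 0.26806   ]
red in tool [[-14.2  -4.5 -33.1]
 [ 15.1   4.8  -0.9]]
```

```bash
python3 -m crank '[{"jaw":0,"x":0,"y":0,"z":5,"ax":0,"ay":0,"az":0},{"jaw":0,"x":0,"y":20,"z":0,"ax":0,"ay":0,"az":0},{"jaw":0,"x":0,"y":20,"z":0,"ax":0,"ay":0,"az":0},{"jaw":0,"x":0,"y":20,"z":0,"ax":0,"ay":0,"az":0},{"jaw":0,"x":0,"y":15,"z":2,"ax":0,"ay":0,"az":0},{"jaw":0,"x":0,"y":15,"z":3,"ax":0,"ay":0,"az":0},{"jaw":0,"x":0,"y":0,"z":0,"ax":0,"ay":0,"az":0},{"jaw":0,"x":0,"y":0,"z":0,"ax":0,"ay":0,"az":0}]' && python3 - <<'E'
from h import *
m=np.array([.555,.2995,.198]);a=np.radians(21.5);ex=np.array([np.cos(a),np.sin(a),0])
p=m-ex*.012; p[2]+=.002+.0241; rel(p,21.5)
E
```

```text
t: 9.1
eef_pos: [0.543, 0.2949, 0.2241]
tool_rot: [-0.0, 0.562, 0.827, -0.0]
contact_force: [-1.0, -1.2, -2.4]
gripper_width: 0.107
pos [0.543  0.2949 0.2241] head 21.54 shift [-0.1  0.8 -0. ] az 0.04 tilt 0.05 q [-0.91  0.41  0.42  1.73 -0.19  1.04 -0.05] w 0.107 F [-1.  -1.2 -2.4]
```

```bash
python3 -m crank '[{"jaw":0,"x":0,"y":0,"z":3,"ax":0,"ay":0,"az":0},{"jaw":0,"x":0,"y":0,"z":3,"ax":0,"ay":0,"az":0},{"jaw":0,"x":0,"y":0,"z":1,"ax":0,"ay":0,"az":0},{"jaw":0,"x":0,"y":0,"z":0,"ax":0,"ay":0,"az":0}]' && python3 -m crank '[{"jaw":0,"x":0,"y":0,"z":0.7,"ax":0,"ay":0,"az":0},{"jaw":0,"x":0,"y":0,"z":0,"ax":0,"ay":0,"az":0}]'
```

```text
t: 9.6
eef_pos: [0.5434, 0.2952, 0.2175]
tool_rot: [-0.0, 0.562, 0.827, 0.0]
contact_force: [-1.0, -0.9, 0.1]
gripper_width: 0.107
t: 9.85
eef_pos: [0.5435, 0.2952, 0.2171]
tool_rot: [-0.0, 0.562, 0.827, 0.0]
contact_force: [-2.9, 0.3, 4.5]
gripper_width: 0.106
```

Contact reads +4.5 N, so the peg is carrying the gauge. I'll open gently and look before withdrawing.

```bash
python3 -m crank '[{"jaw":0,"x":0,"y":0,"z":-0.4,"ax":0,"ay":0,"az":0},{"jaw":14,"x":0,"y":0,"z":0,"ax":0,"ay":0,"az":0},{"jaw":20,"x":0,"y":0,"z":0,"ax":0,"ay":0,"az":0},{"jaw":30,"x":0,"y":0,"z":0,"ax":0,"ay":0,"az":0},{"jaw":45,"x":0,"y":0,"z":0,"ax":0,"ay":0,"az":0},{"jaw":60,"x":0,"y":0,"z":0,"ax":0,"ay":0,"az":0},{"jaw":60,"x":0,"y":0,"z":0,"ax":0,"ay":0,"az":0},{"jaw":60,"x":0,"y":0,"z":0,"ax":0,"ay":0,"az":0}]' && python3 - <<'E'
from h import *
im,d,c=grab('wrist');np.savez('/tmp/w5',im=im,d=d,W=cloud(d,c),**{k:np.array(v) for k,v in c.items()})
im2,d2,c2=grab('scene')
save('w5',np.hstack([cv2.resize(im,(440,330)),cv2.resize(im2[220:340,260:380],(330,330),interpolation=cv2.INTER_CUBIC)]))
W=cloud(d,c);red=(mask(im,(0,150,40),(8,255,255))|mask(im,(172,150,40),(180,255,255)));red[:,:230]=0;red[:,330:]=0
P=W[red];P=P[np.isfinite(P).all(1)&(P[:,2]>.15)];
o=readout.get_obs();q=o['tool_rot'];Rt=Ro.from_quat(np.r_[q[1:],q[0]]).as_matrix();L=(P-o['eef_pos'])@Rt*1000
print('red in tool',np.percentile(L,[1,99],0).round(1),P[:,2].max());rel(o['eef_pos'],21.5)
E
```

```text
t: 10.85
eef_pos: [0.5435, 0.2952, 0.217]
tool_rot: [-0.0, 0.562, 0.827, 0.0]
contact_force: [0.0, -0.2, 0.3]
gripper_width: 0.602
red in tool [[-13.1  -3.5 -32.9]
 [ 15.8   9.4   3.1]] 0.25071012376055674
pos [0.5435 0.2952 0.217 ] head 21.56 shift [0. 0. 0.] az 0.06 tilt 0.0 q [-0.91  0.42  0.42  1.73 -0.19  1.03 -0.05] w 0.602 F [ 0.3 -0.7  0.3]
```

View pics/w5.png

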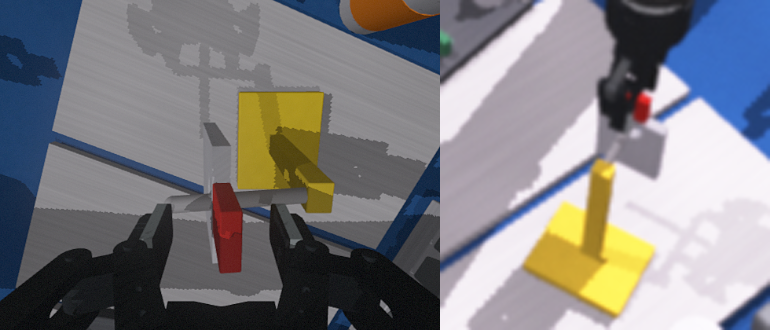

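The wrist view (left) shows the gauge hanging on the peg at (222,215), free between the open pads (160,225) and (285,230). The scene crop agrees. I'll withdraw straight up and go over the lever.

```bash
python3 -m crank '[{"jaw":60,"x":0,"y":0,"z":-30,"ax":0,"ay":0,"az":0},{"jaw":60,"x":0,"y":0,"z":-55,"ax":0,"ay":0,"az":0},{"jaw":60,"x":0,"y":0,"z":-60,"ax":0,"ay":0,"az":0},{"jaw":80,"x":-53,"y":-24,"z":0,"ax":0,"ay":0,"az":0},{"jaw":80,"x":-53,"y":-24,"z":0,"ax":0,"ay":0,"az":0},{"jaw":80,"x":-53,"y":-24,"z":0,"ax":0,"ay":0,"az":0},{"jaw":80,"x":-53,"y":-24,"z":0,"ax":0,"ay":0,"az":0},{"jaw":80,"x":-53,"y":-24,"z":0,"ax":0,"ay":0,"az":0},{"jaw":80,"x":-53,"y":-24,"z":0,"ax":0,"ay":0,"az":0},{"jaw":80,"x":-53,"y":-24,"z":0,"ax":0,"ay":0,"az":0},{"jaw":80,"x":-53,"y":-24,"z":0,"ax":0,"ay":0,"az":0},{"jaw":80,"x":-40,"y":-20,"z":0,"ax":0,"ay":0,"az":0}]' && python3 -m crank '[{"jaw":80,"x":-30,"y":-15,"z":0,"ax":0,"ay":0,"az":-9},{"jaw":80,"x":0,"y":0,"z":0,"ax":0,"ay":0,"az":-9},{"jaw":80,"x":0,"y":0,"z":0,"ax":0,"ay":0,"az":-9},{"jaw":80,"x":0,"y":0,"z":0,"ax":0,"ay":0,"az":-8.5},{"jaw":80,"x":0,"y":0,"z":0,"ax":0,"ay":0,"az":0},{"jaw":80,"x":0,"y":0,"z":0,"ax":0,"ay":0,"az":0}]' && python3 - <<'E'
from h import *
rel([.512,-.285,.038],57)
o=readout.get_obs();im,d,c=grab('wrist');W=cloud(d,c);np.savez('/tmp/w6',im=im,d=d,W=W,**{k:np.array(v) for k,v in c.items()});save('w6',im)
X=[[.466,-.256,.074],[.5125,-.285,.063],[.6247,-.3585,.074]]
print([pix(c,x).round(0).tolist() for x in X])
z=W[...,2]
k=mask(im,(15,110,60),(32,255,255))&(z>.05)&(z<.075)
n,l,s,ce=cv2.connectedComponentsWithStats(k.astype(np.uint8))
for i in range(1,n):
    if s[i,4]>30: print('yellow',s[i],ce[i],ray(c,*ce[i],.063))
k=(z>.066)&(z<.085)
n,l,s,ce=cv2.connectedComponentsWithStats(k.astype(np.uint8))
for i in range(1,n):
    if s[i,4]>100:
        P=W[l==i]; print('high',s[i],ce[i],ray(c,*ce[i],.074),cv2.minEnclosingCircle(P[:,:2].astype(np.float32)))
E
```

```text
t: 12.45
eef_pos: [0.5161, -0.2169, 0.3623]
tool_rot: [0.0, 0.563, 0.826, 0.0]
contact_force: [-0.5, 0.1, 0.5]
gripper_width: 0.8
t: 13.2
eef_pos: [0.5138, -0.2477, 0.362]
tool_rot: [-0.0, 0.285, 0.959, 0.0]
contact_force: [-1.9, -0.7, 0.8]
gripper_width: 0.799
pos [ 0.5138 -0.2477  0.362 ] head 56.89 shift [-18.9 -32.2 324. ] az -0.11 tilt 0.0 q [-0.2   0.23  0.66  1.67 -0.15  1.29  1.48] w 0.799 F [-1.9 -0.7  0.8]
[[253.0, 128.0], [255.0, 174.0], [257.0, 279.0]]
yellow [248 170  12  11 105] [254.03809524 175.1047619 ] [ 0.51275483 -0.28711796  0.063     ]
yellow [ 34 261 106  62 370] [ 85.68648649 291.55405405] [ 0.52066808 -0.56257533  0.063     ]
yellow [ 438  267  122   76 1362] [509.9185022  301.66152717] [ 0.84157358 -0.09757328  0.063     ]
high [411   0  42  33 934] [429.06852248  16.14668094] [ 0.47150436 -0.03657015  0.074     ] ((0.46866780519485474, -0.030383292585611343), 0.02113785222172737)
high [461  62  55  47 766] [488.40992167  85.17101828] [ 0.56881439 -0.01297504  0.074     ] ((0.5701503753662109, -0.01213376596570015), 0.030763374641537666)
high [474  79  54  46 763] [500.35386632 101.16906946] [ 0.59167606 -0.00884931  0.074     ] ((0.5917288064956665, -0.007908277213573456), 0.030612744390964508)
high [ 231  108   43   43 1246] [251.76565008 128.964687  ] [ 0.46588665 -0.25735935  0.074     ] ((0.4662429690361023, -0.2577000558376312), 0.02446616068482399)
high [510 124  41  38 806] [530.36104218 142.64143921] [0.65291884 0.00139383 0.074     ] ((0.654995858669281, 0.0034582014195621014), 0.0218461062759161)
high [ 25 266 125  66 777] [ 98.93050193 291.91891892] [ 0.52877181 -0.53979636  0.074     ] ((0.5356473922729492, -0.5653005242347717), 0.08607550710439682)
high [246 269  20  21 291] [255.29896907 278.96907216] [ 0.62381753 -0.35994088  0.074     ] ((0.6251249313354492, -0.3609921932220459), 0.012987901456654072)
```

The lever sighting agrees: hub (0.466,-0.2575), eye (0.624,-0.360), length 189 mm, yaw -33°, and the stripe is within 1 mm. I'll descend.

```bash
python3 -m crank '[{"jaw":70,"x":-20,"y":-34,"z":0,"ax":0,"ay":0,"az":0},{"jaw":70,"x":0,"y":0,"z":40,"ax":0,"ay":0,"az":0},{"jaw":70,"x":0,"y":0,"z":50,"ax":0,"ay":0,"az":0},{"jaw":70,"x":0,"y":0,"z":55,"ax":0,"ay":0,"az":0},{"jaw":70,"x":0,"y":0,"z":55,"ax":0,"ay":0,"az":0},{"jaw":70,"x":0,"y":0,"z":40,"ax":0,"ay":0,"az":0},{"jaw":70,"x":0,"y":0,"z":0,"ax":0,"ay":0,"az":0},{"jaw":70,"x":0,"y":0,"z":0,"ax":0,"ay":0,"az":0}]' && python3 -c "
from h import *
rel([.512,-.287,.038],57)"
```

```text
t: 14.25
eef_pos: [0.5131, -0.2878, 0.1236]
tool_rot: [0.001, 0.284, 0.959, -0.0]
contact_force: [1.0, -0.2, -0.4]
gripper_width: 0.698
pos [ 0.5131 -0.2878  0.1236] head 57.01 shift [ 1.5  0.1 85.6] az 0.01 tilt 0.12 q [-0.02  0.51  0.57  1.89 -0.36  0.83  1.73] w 0.698 F [ 1.  -0.2 -0.4]
```

```bash
python3 -m crank '[{"jaw":70,"x":1,"y":0,"z":40,"ax":0,"ay":0,"az":0},{"jaw":70,"x":0,"y":0,"z":30,"ax":0,"ay":0,"az":0},{"jaw":70,"x":0,"y":0,"z":15,"ax":0,"ay":0,"az":0},{"jaw":30,"x":0,"y":0,"z":0,"ax":0,"ay":0,"az":0},{"jaw":30,"x":0,"y":0,"z":0,"ax":0,"ay":0,"az":0},{"jaw":0,"x":0,"y":0,"z":0,"ax":0,"ay":0,"az":0},{"jaw":0,"x":0,"y":0,"z":0,"ax":0,"ay":0,"az":0},{"jaw":0,"x":0,"y":0,"z":0,"ax":0,"ay":0,"az":0},{"jaw":0,"x":0,"y":0,"z":0,"ax":0,"ay":0,"az":0}]' 90 && python3 -c "
from h import *
rel([.512,-.287,.038],57)
im,d,c=grab('wrist');save('w7',im)"
```

```text
t: 15.38
eef_pos: [0.5125, -0.2868, 0.0387]
tool_rot: [0.001, 0.284, 0.959, 0.0]
contact_force: [-0.5, 1.7, 6.7]
gripper_width: 0.143
pos [ 0.5125 -0.2868  0.0387] head 57.05 shift [ 0.3 -0.4  0.7] az 0.05 tilt 0.16 q [ 0.04  0.63  0.48  1.94 -0.45  0.68  1.8 ] w 0.143 F [-0.5  1.7  6.7]
```

View pics/w7.png

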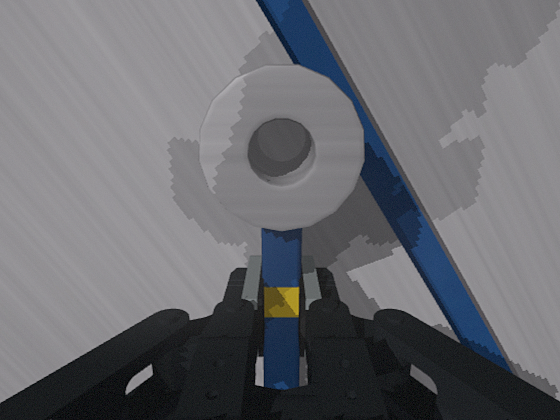

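The pads (250,285)/(310,285) hold the blue arm at the yellow stripe (281,302), with the hub at (281,148). I'll lift it.

```bash
python3 -m crank '[{"jaw":0,"x":0,"y":0,"z":-4,"ax":0,"ay":0,"az":0},{"jaw":0,"x":0,"y":0,"z":-10,"ax":0,"ay":0,"az":0},{"jaw":0,"x":0,"y":0,"z":-25,"ax":0,"ay":0,"az":0},{"jaw":0,"x":0,"y":0,"z":-35,"ax":0,"ay":0,"az":0},{"jaw":0,"x":0,"y":0,"z":-40,"ax":0,"ay":0,"az":0},{"jaw":0,"x":0,"y":0,"z":-45,"ax":0,"ay":0,"az":0},{"jaw":0,"x":0,"y":0,"z":-20,"ax":0,"ay":0,"az":0},{"jaw":0,"x":0,"y":0,"z":0,"ax":0,"ay":0,"az":0},{"jaw":0,"x":0,"y":0,"z":0,"ax":0,"ay":0,"az":0},{"jaw":0,"x":0,"y":0,"z":0,"ax":0,"ay":0,"az":0}]' 100 && cat >> h.py <<'E'
def lever(tag=None):
    "hub top seen by the wrist camera while held: plane normal, centre"
    o=readout.get_obs();q=o['tool_rot'];Rt=Ro.from_quat(np.r_[q[1:],q[0]]).as_matrix()
    im,d,c=grab('wrist');W=cloud(d,c)
    if tag: save(tag,im)
    L=(W-o['eef_pos'])@Rt
    with np.errstate(invalid='ignore'): k=(abs(L[...,0]-.055)<.04)&(abs(L[...,1])<.04)&(abs(L[...,2]+.016)<.025)
    k[250:]=0;n,l,s,ce=cv2.connectedComponentsWithStats(k.astype(np.uint8));i=1+np.argmax(s[1:,4])
    P=W[l==i];zt=np.percentile(P[:,2],60);P=P[abs(P[:,2]-zt)<.006]
    A=np.c_[P[:,:2]-P[:,:2].mean(0),np.ones(len(P))];f=np.linalg.lstsq(A,P[:,2],rcond=None)[0]
    cc,r=cv2.minEnclosingCircle(P[:,:2].astype(np.float32));print('hub c',np.round(cc,4),'r',round(r,4),'top z',f[2].round(4),'slope',f[:2].round(3),'in tool',((np.r_[cc,f[2]]-o['eef_pos'])@Rt*1000).round(1))
    return im,W,c
E
python3 - <<'E'
from h import *
rel([.5234,-.0196,.18],100.2)
lever()
E
```

```text
t: 16.68
eef_pos: [0.5104, -0.2859, 0.2145]
tool_rot: [-0.001, 0.284, 0.959, 0.0]
contact_force: [-0.3, 0.5, -6.9]
gripper_width: 0.141
pos [ 0.5104 -0.2859  0.2145] head 57.05 shift [133.9 230.6  34.7] az -43.15 tilt 0.16 q [-0.09  0.4   0.64  1.82 -0.28  1.01  1.66] w 0.141 F [-0.3  0.5 -6.9]
hub c [ 0.4639 -0.2571] r 0.0246 top z 0.2501 slope [-0.006  0.002] in tool [ 54.8  -1.  -35.4]
```

The lever is level (slope < 0.01) and balanced, and its weight reads about 6 N. I'll carry it over the fixture.

```bash
python3 -m crank '[{"jaw":0,"x":12,"y":20,"z":0,"ax":0,"ay":0,"az":0},{"jaw":0,"x":20,"y":35,"z":0,"ax":0,"ay":0,"az":0},{"jaw":0,"x":24,"y":42,"z":0,"ax":0,"ay":0,"az":0},{"jaw":0,"x":24,"y":42,"z":0,"ax":0,"ay":0,"az":0},{"jaw":0,"x":24,"y":40,"z":0,"ax":0,"ay":0,"az":0},{"jaw":0,"x":18,"y":32,"z":0,"ax":0,"ay":0,"az":0},{"jaw":0,"x":12,"y":20,"z":0,"ax":0,"ay":0,"az":0},{"jaw":0,"x":0,"y":0,"z":0,"ax":0,"ay":0,"az":0}]' && python3 -m crank '[{"jaw":0,"x":0,"y":0,"z":0,"ax":0,"ay":0,"az":-4},{"jaw":0,"x":0,"y":0,"z":0,"ax":0,"ay":0,"az":-7},{"jaw":0,"x":0,"y":0,"z":0,"ax":0,"ay":0,"az":-8},{"jaw":0,"x":0,"y":0,"z":0,"ax":0,"ay":0,"az":-8},{"jaw":0,"x":0,"y":0,"z":0,"ax":0,"ay":0,"az":-7},{"jaw":0,"x":0,"y":0,"z":0,"ax":0,"ay":0,"az":-6},{"jaw":0,"x":0,"y":0,"z":0,"ax":0,"ay":0,"az":-3},{"jaw":0,"x":0,"y":0,"z":0,"ax":0,"ay":0,"az":0},{"jaw":0,"x":0,"y":0,"z":0,"ax":0,"ay":0,"az":0}]' && python3 -c "
from h import *
rel([.5227,-.0189,.157],100.2)
lever()"
```

```text
t: 17.73
eef_pos: [0.5243, -0.0173, 0.2153]
tool_rot: [-0.001, 0.282, 0.96, 0.0]
contact_force: [0.3, -0.8, -6.4]
gripper_width: 0.134
t: 18.85
eef_pos: [0.5243, -0.0205, 0.2158]
tool_rot: [-0.0, -0.087, 0.996, -0.0]
contact_force: [0.3, -0.1, -6.0]
gripper_width: 0.143
pos [ 0.5243 -0.0205  0.2158] head 99.93 shift [ 1.3  1.9 58.8] az -0.27 tilt 0.03 q [-0.45  0.26  0.44  1.95 -0.13  0.96  1.8 ] w 0.143 F [ 0.3 -0.1 -6. ]
hub c [ 0.4697 -0.0324] r 0.0246 top z 0.2512 slope [-0.004 -0.002] in tool [ 55.9  -2.3 -35.4]
```

```bash
python3 -m crank '[{"jaw":0,"x":1,"y":2,"z":10,"ax":0,"ay":0,"az":-0.3},{"jaw":0,"x":0,"y":0,"z":18,"ax":0,"ay":0,"az":0},{"jaw":0,"x":0,"y":0,"z":18,"ax":0,"ay":0,"az":0},{"jaw":0,"x":0,"y":0,"z":12,"ax":0,"ay":0,"az":0},{"jaw":0,"x":0,"y":0,"z":0,"ax":0,"ay":0,"az":0},{"jaw":0,"x":0,"y":0,"z":0,"ax":0,"ay":0,"az":0},{"jaw":0,"x":0,"y":0,"z":0,"ax":0,"ay":0,"az":0}]' && python3 - <<'E'
from h import *
rel([.5227,-.0189,.157],100.2)
im,W,c=lever()
t,dt,ct=grab('top');s,ds,cs=grab('scene')
for n,d_,cc in(('top',dt,ct),('scene',ds,cs)):
    Q=cloud(d_,cc);k=(abs(Q[...,2]-.192)<.012)&(abs(Q[...,0]-.655)<.03)&(abs(Q[...,1]-.004)<.03)
    P=Q[k];print(n,k.sum()); 
    if k.sum()>3: print(' eye',np.median(P,0),P.min(0),P.max(0),cv2.minEnclosingCircle(P[:,:2].astype(np.float32)),'px',pix(cc,[.655,.0035,.192]))
a=cv2.resize(im,(440,330));pt=pix(ct,[.56,-.01,.19]).astype(int);ps=pix(cs,[.56,-.01,.19]).astype(int)
f=lambda i,p:cv2.resize(i[p[1]-40:p[1]+40,p[0]-40:p[0]+40],(300,300),interpolation=cv2.INTER_CUBIC)
r=np.zeros((600,740,3),np.uint8);r[:330,:440]=a;r[:300,440:]=f(t,pt);r[300:,440:]=f(s,ps)
b=f(s,pix(cs,[.555,.298,.19]).astype(int));r[330:600,:270]=b[:270,:270];save('fin',r)
# stripe and hub in wrist
k=mask(im,(15,110,50),(34,255,255));k[:250]=0
n,l,st,ce=cv2.connectedComponentsWithStats(k.astype(np.uint8))
for i in range(1,n):
    if st[i,4]>60 and 230<ce[i][0]<330: print('stripe',st[i],ce[i],ray(c,*ce[i],.157+.0354-.011))
E
```

```text
t: 19.77
eef_pos: [0.5237, -0.018, 0.1587]
tool_rot: [0.001, -0.09, 0.996, 0.0]
contact_force: [0.1, 0.4, -5.5]
gripper_width: 0.143
pos [ 0.5237 -0.018   0.1587] head 100.35 shift [ 1.1 -0.7  1.7] az 0.15 tilt 0.08 q [-0.43  0.33  0.42  2.01 -0.18  0.83  1.84] w 0.143 F [ 0.1  0.4 -5.5]
hub c [ 0.4688 -0.0303] r 0.0246 top z 0.194 slope [-0.002 -0.001] in tool [ 56.1  -2.2 -35.4]
top 59
 eye [0.64577306 0.00338763 0.19064622] [ 0.62707142 -0.00659976  0.18013886] [0.66237848 0.01635111 0.20008034] ((0.6444903016090393, 0.004632779397070408), 0.01906067319214344) px [280.93446146 166.15588646]
scene 90
 eye [0.65428739 0.00750684 0.19021768] [ 0.62561403 -0.00601566  0.18010029] [0.66929892 0.01986917 0.19696395] ((0.6474639177322388, 0.004699880722910166), 0.022475842386484146) px [233.91793162 219.29970141]
stripe [ 264  287   35   31 1046] [280.93499044 301.4789675 ] [ 0.52399243 -0.02019266  0.1814    ]
```

View pics/fin.png

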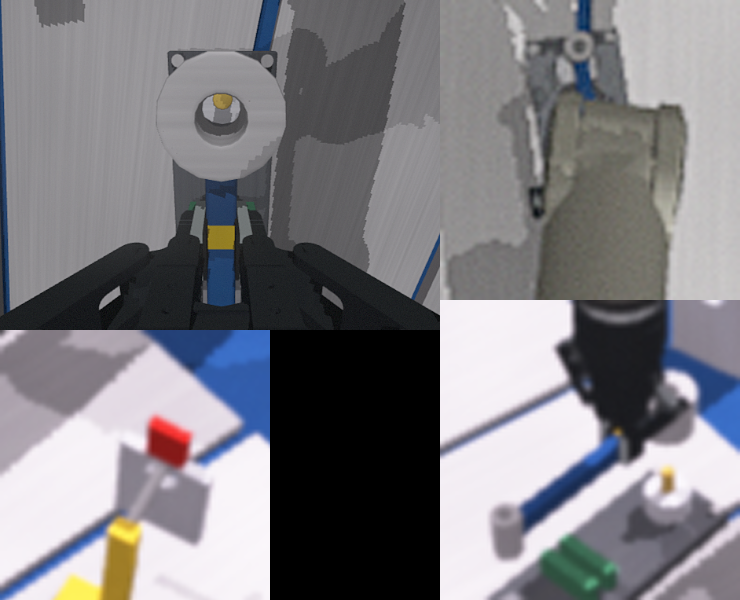

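The wrist view shows the brass pin (222,100) through the bore (220,115), the stripe (221,237) between the pads, and the hub centred. The top crop shows the eye ring at (578,47) over the rest. The lower-left crop shows the gauge still hanging on the peg. One last numeric check of the eye, the gauge and stillness.

```bash
python3 -m crank '[{"jaw":0,"x":0,"y":0,"z":0,"ax":0,"ay":0,"az":0},{"jaw":0,"x":0,"y":0,"z":0,"ax":0,"ay":0,"az":0},{"jaw":0,"x":0,"y":0,"z":0,"ax":0,"ay":0,"az":0},{"jaw":0,"x":0,"y":0,"z":0,"ax":0,"ay":0,"az":0}]' && python3 - <<'E'
from h import *
o=readout.get_obs();print(abs(o['joint_vel']).max())
t,dt,ct=grab('top');pt=pix(ct,[.56,-.01,.19]).astype(int)
u,v=pt[0]-40+(578-440)/3.75,pt[1]-40+47/3.75
print('eye from top ring',ray(ct,u,v,.194),'rest expected .6548 .0037')
s,ds,cs=grab('scene');W=cloud(ds,cs)
for n,i,d,c in(('scene',s,ds,cs),('top',t,dt,ct)):
    W=cloud(d,c);r=mask(i,(0,150,60),(8,255,255))&(abs(W[...,0]-.545)<.06)&(abs(W[...,1]-.295)<.06)&(W[...,2]>.15);P=W[r];print(n,'tongue',len(P),np.median(P,0),P.max(0))
lever()
E
```

```text
t: 20.42
eef_pos: [0.5231, -0.018, 0.158]
tool_rot: [0.0, -0.09, 0.996, 0.0]
contact_force: [0.4, 0.6, -6.5]
gripper_width: 0.14
0.0014227578149586882
eye from top ring [0.65015125 0.00386592 0.194     ] rest expected .6548 .0037
scene tongue 84 [0.54985285 0.29998394 0.23760622] [0.55623276 0.31260593 0.25087513]
top tongue 38 [0.54170278 0.29541422 0.24204122] [0.54926784 0.31062079 0.25659693]
hub c [ 0.4686 -0.0303] r 0.0245 top z 0.1934 slope [-0.004 -0.001] in tool [ 55.8  -2.3 -35.4]
```

```bash
python3 -c "
from station import ticket
print(ticket.hand_in())"
```

```text
the job is handed in; nothing more can be done
None
```

I hung the setting gauge on the stand's peg and let go of it. The lever is held by its yellow stripe, level and still above the fixture, and I handed the job in at about 20.5 s of the 61 s; it reports no verdict.

**Last checks**
- **Gauge:** it still hangs on the peg, free of the fingers. It leans a few degrees along the peg, as the 10° slope would suggest. I did not measure the tilt precisely.
- **Lever position:** the hub is about 1 mm from the pin's axis. The underside is about 52 mm above the top of the pin, and the slope is below 0.005.
- **Grip and stillness:** the grip is within a few millimetres of the stripe, and the wrist reads about 6 N, so only the lever's weight is on it. Joint speeds are practically zero.
- **Bystanders:** I moved past them well clear and saw no contact, but I did not measure their positions again at the end.

**Disagreement:** the coarse top camera put the eye about 5 mm short of the rest centre. Extending the hub-to-stripe line from the wrist camera put it within about 1 mm. Both are inside the 18 mm limit.

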